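# Ease a carded pack off an upturned peg into the job tray

### The arm

A 7-joint arm with a two-finger parallel gripper is mounted at the origin on the work surface. World frame = base frame: x ahead of the robot, y to its left, z up, the work surface at z = 0. Lengths are in m, angles in degrees, forces in N, time in s.
With the tool pointing down it reaches from about 0.425 to 0.825 m from the base axis. Payload 3.6 kg.
Tool frame: the origin (TCP) lies midway between the tips of the shut fingers; the grasp point (between the pads) lies 19 mm behind it; z points along the fingers, y is the direction in which the jaws open and shut (so a half turn about z gives the same grasp; the last joint's range is limited). The gripper opens to 93 mm and grips with 3 to 60 N. Pads are 15 mm wide; open, the fingers measure 128 mm over their backs; the gripper's body (75 mm by 188 mm) begins 65 mm behind the grasp point.
Start: joints at [-66.893, 35.231, -0.722, 81.555, 0.464, 63.22, -2.315], TCP at [0.271, 0.591, 0.219] pointing down, gripper open.
Joint ranges: [-178.69, 178.69], [-17.37, 117.87], [-77.05, 75.6], [15.02, 138.74], [-78.02, 258.01], [0.78, 113.62], [-162.83, 162.83]. Speed limits (degrees/s): [159.86, 159.86, 180, 180, 180, 180, 180].

### API

Orientations are given as [roll, pitch, yaw] about the fixed x, y, z axes, in that order (R = Rz(yaw) Ry(pitch) Rx(roll)).
In Python, from bench import r gives the robot as it stands.
- The arm moves only by the tool carry_out, never from a script. Its argument "commands" is a list of rows, each an object of numbers: "gripper": the opening, from -1 (shut) to 1 (fully open); "dx", "dy", "dz": the shift along the tool's x, y, z in mm; "spin": the turn about the tool's z in rad. A call has 1 to 12 rows; each row is the pose to reach, as a shift and turn from the pose commanded when the call began, along the tool's axes at that moment; what a row does not reach only later rows make up. A row lasts 1/8 s, in which the tool goes at most 62.5 mm and 10.7 degrees, less where a joint would pass 70% of its speed; a pose out of reach is approached as far as the arm can. A call with a gripper value outside its range is refused whole. The fingers move at their own pace and stop on an object; the grip force is fixed at half the most. Time passes only in rows, so rows that repeat a pose let the fingers close. It gives the time, the measured TCP pose, the force and the opening at its end, in the units of the state.
- r.get_obs(): the state, without advancing time (a new reading comes with each control period).
- r.snapshot(name): name is "scene" or "top" or "wrist"; returns the picture (420x560x3 uint8, blue, green, red); there is no depth.
- r.calibration(name): a dict with "camera_matrix" (3x3 intrinsics, pixels), "dist" ([k1, k2, p1, p2, k3] as OpenCV has them; the pictures are not rectified), "rvec" (rotation vector, rad) and "tvec" (3), from world to camera coordinates, as OpenCV has them. Camera axes: x right, y down, z forward; pixel columns grow to the right and rows downward; lengths in m; the calibration is good to about 2 mm. A picture is of the moment at which its call begins: read the wrist's pose just before it. calibration takes no time and is no camera call; for the wrist camera it gives the pose at the moment of the call.
- r.sign_off(): hands the job in, once; it reports no verdict.
Trained networks look in the newest picture that a camera, given by its name, has taken for a name from the list of things; names that differ only in an ending like _2 or _b are one class to them, and where a whole thing is asked for, a point or a joint stands for the part that bears it (a point fixed in the world has none). Each returns a list of dicts, best first, with "confidence" (0 to 1); they miss things now and then, are a little off and sometimes report something else, mostly with a low value. They report only what shows in the picture. A call takes as long as a camera call. They do not tell look-alikes from the thing itself.
- r.masks_of(camera, name): "mask" (420x560 bool, what is visible of it).
- r.mark_of(camera, name): "at" ([x, y, z] in m, in the coordinates of the camera as it stood for that picture, good to about 4 mm: a listed point, or the origin of a listed thing).
The state is a dict: "time": time; "q": joint angles; "dq": joint speeds; "tau": joint torques, N m; "ee_pos": TCP position; "tcp_rot": TCP orientation; "wrist_force": force on the tool from outside, world axes, zero at the start; "torque": the same for the moment, N m; "opening": finger opening in m.
Only numpy, scipy, OpenCV 4.12 (cv2) and the standard library are available. Lean on these libraries where they do the work, as an engineer would, in place of code of your own. Each camera call takes 0.05 s, during which the arm holds its last target. There are 200 camera calls.

### The job

Take the orange router-bit pack off its peg on the bench rack and stand it upright in the open wooden tray, setting it down before you let go. The peg slopes by an amount you have to feel: lift the pack and keep adjusting its height as you slide it, so that its slot neither drags hard on the bar nor catches on the upturned tip, and never force it. Leave the blue pack hanging and the tin and tape roll where they are.

Things in the scene. Friction and masses are not known exactly. Their poses are not given: they have to be found in the camera images.
- rack: fixed open bench rack: wooden rail 300 long (y), 46 tall, 18 thick, its top 206 high, on two end posts with a foot behind. Origin on the table under the middle of the rail's front face; x points from the packs into the rail, z up. Two steel pegs stick out towards -x at y = -60 and +60, one pack on each, the orange on either. Never press a pack and its peg together with more than 8 N; a peg springs up or down by 1 mm per 8 N
- hang_neg (a point): top of the peg at the rack's y = -60 where its pack hangs: 50 out from the rail, 190 high; axes as the rack's. Peg: straight round bar, 6 diameter, running along the rack's -x. From here outward it slopes, anywhere from 5 degrees down to 17 degrees up, different every time and on each peg, given by no reading: feel it
- hang_pos (a point): same point of the other, like peg at y = +60. Each bar ends 100 past this point in a tip, 6 diameter, bent up square to the bar, its top 12 above the bar's top. From bar underside to tip top is 18, the slot is 23 high: 2 to 5 spare. With the slot's lower edge lightly touching the bar's underside the tip is cleared
- orange_pack: rigid pack, orange, 60 wide (y), 139 tall (z), 0.1-0.21 kg. Upward from the underside: clear block foot 34 deep x 56 wide, 0-50; card 8 thick (x) 50-76; hanging slot 14 wide, centred, 76-99; solid head 99-139, to pinch across its 8 mm from above. Origin: centre of the underside. Starts hung on a peg; to be moved
- blue_pack: rigid pack, blue, 60 wide (y), 139 tall (z), 0.1-0.21 kg. Upward from the underside: clear block foot 34 deep x 56 wide, 0-50; card 8 thick (x) 50-76; hanging slot 14 wide, centred, 76-99; solid head 99-139, to pinch across its 8 mm from above. Origin: centre of the underside. Hangs on the other peg, to stay
- tray_in (a point): centre of the inner floor of the fixed open wooden tray, 8 above the table; axes as the tray's. Inside 134 (x) by 124 (y), walls 8 thick, rim 45 above the table. It stands to the left or right of the rack.
- tin: loose round red-labelled tin, diameter 76, height 95; origin at the centre of its underside. Stands on the other side from the tray.
- tape: loose roll of blue tape lying flat on the table, outer diameter 100, height 24; origin at the centre of its underside.
Not all that is in view belongs to the job. There is more than one size of the part that bears tray_in; the job needs the smaller.

How it is judged (in metres and radians):
On the way, in this order (a step that is already met when the one before it is completed fails the run):
1. the orange pack is off the peg, held in the gripper (x of orange_pack in the frame of rack below -0.165 m and contact force between the fingers and orange_pack above 1 N and contact force between orange_pack and rack below 0.1 N), for 0.1 s.
2. the orange pack stands on the tray's floor while the gripper still holds it (x of orange_pack in the frame of tray_in between -0.06 and 0.06 m and y of orange_pack in the frame of tray_in between -0.055 and 0.055 m and z of orange_pack in the frame of tray_in below 0.008 m and contact force between the fingers and orange_pack above 1 N and angle between orange_pack's own z axis and vertical below 0.15 rad), for 0.1 s.
At the end, for the whole second after the job is handed in: the orange pack stands upright (within 0.1 rad) on the tray's floor (within 8 mm), inside its walls, released and at rest; the blue pack still hangs within 30 mm of its place (x of orange_pack in the frame of tray_in between -0.06 and 0.06 m and y of orange_pack in the frame of tray_in between -0.055 and 0.055 m and z of orange_pack in the frame of tray_in below 0.008 m and angle between orange_pack's own z axis and vertical below 0.1 rad and linear speed of orange_pack below 0.02 m/s and contact force between the fingers and orange_pack below 0.1 N and distance of blue_pack from where it was at the start of the episode below 0.03 m); the robot touches nothing.
It fails at once if the orange pack and the rack or its peg press on each other with more than 8 N (contact force between orange_pack and rack above 8 N).
It fails at once if the blue pack moved more than 30 mm (distance of blue_pack from where it was at the start of the episode above 0.03 m).
It fails at once if the tin or tape roll moved more than 20 mm (distance of any of tin, tape from where it was at the start of the episode above 0.02 m).
It also fails if it takes over 61 s, if anything falls off the work surface, if the arm or the gripper's body presses on something with over 40 N, if the wrist force passes 120 N, or if a joint passes its speed limit or range.

## Working session

There is one attempt and no reset: what is moved stays moved. The work goes in short steps, Python scripts to look and compute and a tool call to move; the robot and the scene stay as the last step left them, time stands still between calls to the robot, and variables do not carry over. Pictures are saved under pics/ and viewed, about 8 in all and at most 12, crops included, and the job is handed in when it is done.

Besides the shell and the picture viewer there is one more tool, called after ">>>" as a command line: name --argument value ..., lists and objects as JSON in quotes. carry_out: Moves the arm, as the interface text tells. Its arguments: {"type":"object","properties":{"commands":{"type":"array"}},"required":["commands"]}

```bash
ls; mkdir -p pics
cat > h.py <<'E'
import numpy as np, cv2
from bench import r
def w(cam,p):
    c=r.calibration(cam);R=cv2.Rodrigues(np.array(c['rvec'],float))[0]
    return R.T@(np.array(p,float)-np.array(c['tvec'],float).ravel())
def px(cam,P):
    c=r.calibration(cam)
    return cv2.projectPoints(np.array(P,float).reshape(-1,3),np.array(c['rvec'],float),np.array(c['tvec'],float),np.array(c['camera_matrix'],float),np.array(c['dist'],float))[0].reshape(-1,2)
E
python3 - <<'E'
from h import *
o=r.get_obs();print(o)
ims=[]
for cam in ("scene","top"):
    im=r.snapshot(cam);cv2.imwrite(f'pics/{cam}0.png',im);ims.append(im)
    for n in ("rack","orange_pack","blue_pack","tray_in","hang_neg","hang_pos","tin","tape"):
        for d in r.mark_of(cam,n): 
            p=w(cam,d['at']);print(cam,n,round(d['confidence'],2),p.round(3),px(cam,p).round(0))
cv2.imwrite('pics/both.png',cv2.resize(np.hstack(ims),(800,300)))
E
```

```text
pics
{'time': 0.0, 'q': array([-66.89312747,  35.28970539,  -0.72319329,  81.64073312,
         0.46697771,  63.21987622,  -2.31551425]), 'dq': array([ 0.09390893,  0.00013371, -0.02880981, -0.08090193,  0.00963506,
       -0.03736941, -0.00626851]), 'tau': array([ 4.47760681e-05, -4.58926892e+01,  2.09126892e-01, -1.65746301e+01,
       -6.10478385e-02,  2.06710305e-02,  2.48695897e-04]), 'ee_pos': array([0.27051329, 0.59016042, 0.21747944]), 'tcp_rot': array([-1.79852673e+02,  4.51382480e-03,  1.55379412e+02]), 'wrist_force': array([ 0.7137551 , -0.192189  , -0.40100514]), 'torque': array([-0.00219139,  0.02027108, -0.00652284]), 'opening': 0.09295130085339307}
scene rack 0.91 [ 0.669 -0.056  0.002] [[272. 313.]]
scene orange_pack 0.64 [ 0.603 -0.107  0.09 ] [[256. 265.]]
scene blue_pack 0.78 [0.626 0.009 0.093] [[302. 277.]]
scene tray_in 0.87 [ 0.525 -0.255  0.007] [[213. 261.]]
scene tray_in 0.78 [ 0.249 -0.412  0.011] [[195. 200.]]
scene hang_neg 0.7 [ 0.527 -0.256  0.005] [[212. 262.]]
scene hang_neg 0.58 [ 0.61  -0.108  0.186] [[253. 237.]]
scene hang_pos 0.82 [0.627 0.013 0.182] [[305. 250.]]
scene tape 0.77 [ 0.399 -0.054  0.001] [[291. 243.]]
top rack 0.77 [ 0.672 -0.055 -0.002] [[271. 149.]]
top orange_pack 0.71 [ 0.603 -0.108  0.093] [[291. 162.]]
top blue_pack 0.55 [0.621 0.009 0.089] [[248. 156.]]
top tray_in 0.94 [ 0.246 -0.415  0.009] [[402. 293.]]
top tray_in 0.62 [ 0.531 -0.257  0.009] [[341. 194.]]
top hang_neg 0.72 [ 0.605 -0.111  0.193] [[294. 150.]]
top hang_pos 0.78 [0.627 0.008 0.189] [[246. 142.]]
top tin 0.96 [0.501 0.294 0.005] [[150. 206.]]
top tape 0.83 [ 0.398 -0.049  0.001] [[270. 241.]]
```

View pics/scene0.png

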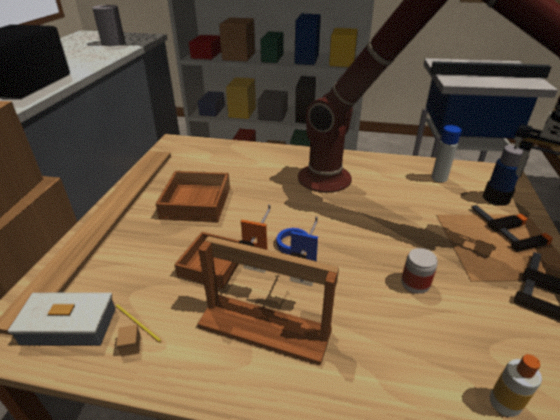

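View pics/top0.png

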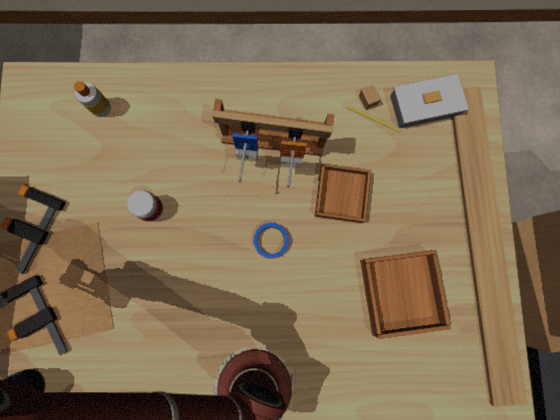

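The scene shows the orange pack at px (255,234) on the left peg, which is hang_neg, with the blue pack at (303,246). The small tray is at (212,258) and the larger decoy tray at (195,195).
Things that could be mistaken for the targets:
- **Orange:** bottle cap at scene (527,366), tool handles at (515,222), and the block on the box at (62,310).
- **Trays:** top (402,293) is the big one and (342,194) is the small one.

I choose the pack at top (292,150) and the tray at top (342,194). Next I go above the peg to look closer.

>>> carry_out --commands '[{"gripper":1,"dx":0,"dy":0,"dz":-60,"spin":0},{"gripper":1,"dx":0,"dy":0,"dz":-120,"spin":0},{"gripper":0,"dx":-519,"dy":-510,"dz":-140,"spin":1.31},{"gripper":-0.4,"dx":-519,"dy":-510,"dz":-140,"spin":1.31},{"gripper":-0.4,"dx":-519,"dy":-510,"dz":-140,"spin":1.31},{"gripper":-0.4,"dx":-519,"dy":-510,"dz":-140,"spin":1.31},{"gripper":-0.4,"dx":-519,"dy":-510,"dz":-140,"spin":1.31},{"gripper":-0.4,"dx":-519,"dy":-510,"dz":-140,"spin":1.31},{"gripper":-0.4,"dx":-519,"dy":-510,"dz":-140,"spin":1.31},{"gripper":-0.4,"dx":-519,"dy":-510,"dz":-140,"spin":1.31},{"gripper":-0.4,"dx":-519,"dy":-510,"dz":-140,"spin":1.31},{"gripper":-0.4,"dx":-519,"dy":-510,"dz":-140,"spin":1.31}]'

```text
time: 2.4
ee_pos: [0.494, 0.0056, 0.3563]
tcp_rot: [179.9, -0.1, 80.4]
wrist_force: [0.8, 1.0, 0.2]
opening: 0.028
```

>>> carry_out --commands '[{"gripper":-0.4,"dx":-89,"dy":51,"dz":0},{"gripper":-0.4,"dx":-89,"dy":51,"dz":0},{"gripper":-0.4,"dx":-89,"dy":51,"dz":0},{"gripper":-0.4,"dx":-89,"dy":51,"dz":0}]'

```text
validation failed for argument at $.co...
```

Run:
```python
from h import *
o=r.get_obs();print(o['ee_pos'],o['tcp_rot'],o['opening'],o['wrist_force'])
im=r.snapshot('wrist');cv2.imwrite('pics/w1.png',im)
for n in ("orange_pack","blue_pack","hang_neg","hang_pos","rack","tray_in"):
    for d in r.mark_of('wrist',n):
        p=w('wrist',d['at']);print(n,round(d['confidence'],2),p.round(4),px('wrist',p).round(0))
c=r.calibration('wrist');print(-cv2.Rodrigues(c['rvec'])[0].T@np.array(c['tvec']).ravel())
```

```text
[0.49397124 0.00555782 0.3563023 ] [ 1.79940541e+02 -5.07575785e-02  8.03714750e+01] 0.028030758960529808 [0.80401428 1.02212442 0.16090225]
orange_pack 0.62 [ 0.602  -0.1189  0.0942] [[382. 241.]]
blue_pack 0.82 [0.6276 0.0057 0.0905] [[394. 142.]]
hang_neg 0.81 [ 0.6058 -0.1117  0.1941] [[414. 282.]]
hang_pos 0.94 [0.6286 0.0142 0.1925] [[429. 154.]]
rack 0.71 [ 0.6689 -0.0503 -0.0014] [[409. 175.]]
[0.50738813 0.08462744 0.52272314]
```

View pics/w1.png

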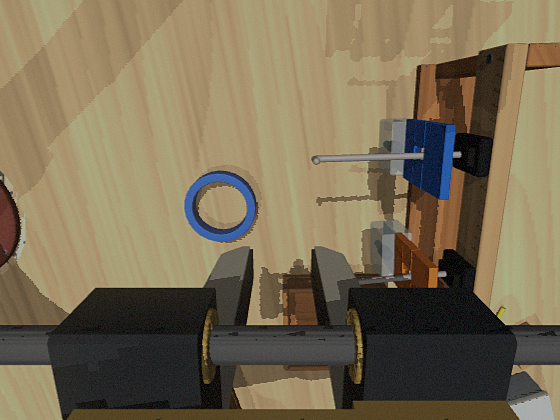

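The wrist view shows the blue pack's peg with its tip at (316,160). The orange pack at (415,262) is partly hidden by the gripper, so I shift sideways for a clear view.

>>> carry_out --commands '[{"gripper":-0.4,"dx":-50,"dy":25,"dz":0,"spin":0},{"gripper":-0.4,"dx":-100,"dy":51,"dz":0,"spin":0},{"gripper":-0.4,"dx":-135,"dy":51,"dz":0,"spin":0},{"gripper":-0.4,"dx":-135,"dy":51,"dz":0,"spin":0},{"gripper":-0.4,"dx":-135,"dy":51,"dz":0,"spin":0}]'

```text
time: 3.38
ee_pos: [0.5215, -0.1318, 0.3557]
tcp_rot: [-180.0, -0.1, 80.5]
wrist_force: [0.0, 0.5, 0.3]
opening: 0.0282
```

```bash
cat > look.py <<'E'
from h import *; import sys
o=r.get_obs();print(o['ee_pos'],o['tcp_rot'],o['opening'],o['wrist_force'])
im=r.snapshot('wrist');cv2.imwrite(f'pics/{sys.argv[1]}.png',im)
c=r.calibration('wrist');np.save(f'{sys.argv[1]}.npy',c,allow_pickle=True)
for n in sys.argv[2:]:
    for d in r.mark_of('wrist',n):
        p=w('wrist',d['at']);print(n,round(d['confidence'],2),p.round(4),px('wrist',p).round(0))
E
python3 look.py w2 orange_pack hang_neg hang_pos tray_in rack
```

```text
[ 0.52152871 -0.13181955  0.35567812] [-1.79979463e+02 -1.02468365e-01  8.05431738e+01] 0.028232721054148615 [0.00775071 0.45154881 0.26046229]
orange_pack 0.65 [ 0.6052 -0.1079  0.0923] [[349. 134.]]
hang_neg 0.96 [ 0.6086 -0.1099  0.1942] [[373. 146.]]
hang_neg 0.17 [ 0.5245 -0.2612  0.0066] [[297. 241.]]
hang_pos 0.42 [0.6269 0.0096 0.0892] [[356.  18.]]
tray_in 0.85 [ 0.5245 -0.264   0.0076] [[297. 242.]]
rack 0.7 [ 0.6732 -0.053  -0.0027] [[383.  76.]]
```

View pics/w2.png

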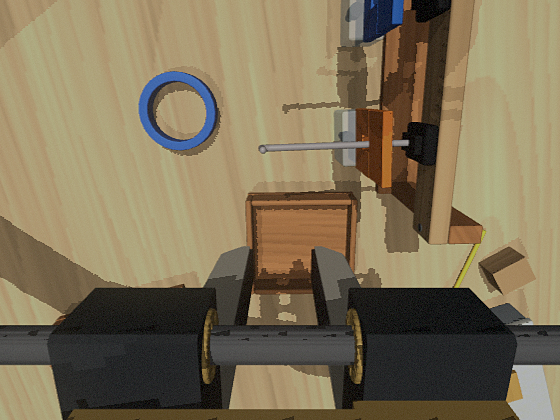

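The orange pack's head shows edge-on at (380,150), its peg runs out to a tip at (263,149), and the small tray is at (300,240). Next I project the peg model for several slopes into all three views, compare, and view one combined crop.

Run:
```python
from h import *
y0=np.radians(-9.5)
h=np.array([.6085,-.1095,.190]);X=np.array([np.cos(y0),np.sin(y0),0]);Z=np.array([0,0,1.])
T=[]
for t in (-5,0,5,10,17):
    a=np.radians(t);u=-np.cos(a)*X+np.sin(a)*Z;n=np.cos(a)*Z+np.sin(a)*X
    T.append(h+.097*u+.012*n)
for c in('scene','top','wrist'):print(c,px(c,T).round(1).tolist(), px(c,h).round(1))
a=cv2.imread('pics/scene0.png')[190:260,225:325];b=cv2.imread('pics/top0.png')[125:195,240:340]
c=cv2.imread('pics/w2.png')[100:200,250:450]
f=lambda i,s:cv2.resize(i,None,fx=s,fy=s,interpolation=cv2.INTER_CUBIC)
cv2.imwrite('pics/crop.png',np.vstack([np.hstack([f(a,4),f(b,4)]),np.hstack([f(c,3),np.zeros((300,200,3),np.uint8)])]))
```

```text
scene [[269.0, 210.7], [268.9, 208.0], [268.6, 205.5], [268.2, 203.2], [267.4, 200.3]] [[253.1 235.1]]
top [[287.7, 186.6], [287.9, 185.5], [288.1, 184.2], [288.4, 182.5], [288.9, 179.7]] [[293.3 149. ]]
wrist [[261.8, 143.5], [262.1, 144.6], [263.3, 145.9], [265.5, 147.2], [270.3, 149.0]] [[372.3 143. ]]
```

View pics/crop.png

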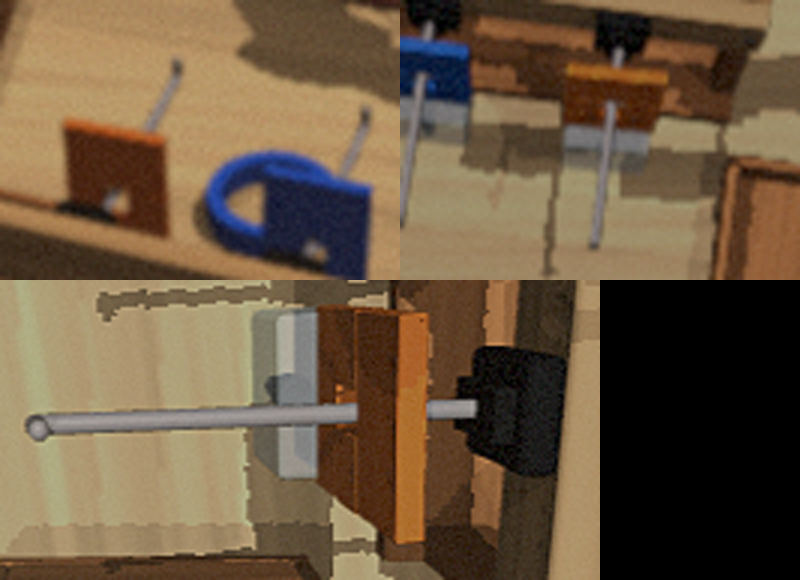

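```bash
cat > bp.py <<'E'
from h import *
def ray(c,p,z):
    q=cv2.undistortPoints(np.array([[p]],float),np.array(c['camera_matrix'],float),np.array(c['dist'],float)).ravel()
    R=cv2.Rodrigues(np.array(c['rvec'],float))[0];o=-R.T@np.array(c['tvec'],float).ravel();d=R.T@np.array([q[0],q[1],1])
    return o+d*(z-o[2])/d[2]
E
python3 - <<'E'
from bp import *
from scipy.optimize import least_squares
cw=np.load('w2.npy',allow_pickle=True).item()
a=ray(cw,(388,110.7),.23);b=ray(cw,(386.7,187),.23);print('head',a,b,(a+b)/2,np.linalg.norm(a-b),np.degrees(np.arctan2(*(a-b)[:2])))
o={'scene':(269.3,205.7),'top':(288.5,186.5),'wrist':(262.7,149)}
s=least_squares(lambda P:np.concatenate([px(k,P)[0]-v for k,v in o.items()]),[.51,-.09,.2]);print(s.x,s.fun)
# tip top face + bar visible base points at collar: wrist (250+470/3,100+129/3)
print(ray(cw,(250+470/3,100+129/3),.19))
E
```

```text
head [ 0.61412006 -0.07869633  0.23      ] [ 0.60805559 -0.1381054   0.23      ] [ 0.61108782 -0.10840086  0.23      ] 0.05971780218080655 5.8285590647782906
[ 0.51249501 -0.09602428  0.2073436 ] [-1.44914703  0.32610974  0.51229126 -1.36035049 -0.73358973 -0.53234824]
[ 0.63881924 -0.11220375  0.19      ]
```

>>> carry_out --commands '[{"gripper":-0.4,"dx":20,"dy":42,"dz":20,"spin":-0.04},{"gripper":-0.4,"dx":37.6,"dy":83.3,"dz":60,"spin":-0.04},{"gripper":-0.4,"dx":37.6,"dy":83.3,"dz":80,"spin":-0.04},{"gripper":-0.4,"dx":37.6,"dy":83.3,"dz":80,"spin":-0.04},{"gripper":-0.4,"dx":37.6,"dy":83.3,"dz":80,"spin":-0.04},{"gripper":-0.4,"dx":37.6,"dy":83.3,"dz":80,"spin":-0.04}]'

```text
time: 4.42
ee_pos: [0.6098, -0.112, 0.2777]
tcp_rot: [179.8, 0.0, 82.6]
wrist_force: [-0.2, -0.1, -0.2]
opening: 0.0279
```

```bash
python3 look.py w3 orange_pack hang_neg
```

```text
[ 0.60981496 -0.11203601  0.27771424] [1.79818226e+02 3.96132761e-03 8.25758194e+01] 0.02793378772962096 [-0.16114632 -0.06446181 -0.19745045]
orange_pack 0.61 [ 0.6017 -0.1087  0.0945] [[271. 179.]]
hang_neg 0.8 [ 0.6068 -0.1102  0.1956] [[275. 210.]]
```

View pics/w3.png

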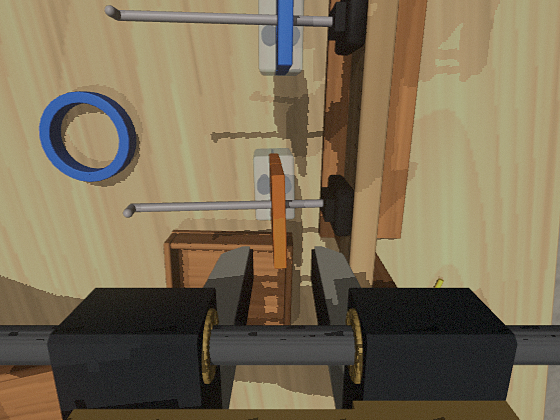

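Run:
```python
from bp import *
c=np.load('w3.npy',allow_pickle=True).item()
t=ray(c,(129,211.5),.206);b=ray(c,(320,204),.187);d=b-t;print(t,b,np.degrees(np.arctan2(d[1],d[0])))
u=ray(c,(112,12.5),.21);v=ray(c,(330,20),.187);d=v-u;print(u,v,np.degrees(np.arctan2(d[1],d[0])))
a=ray(c,(277.5,154),.23);e=ray(c,(279.5,267),.23);print(a,e,(a+e)/2,np.linalg.norm(a-e),np.degrees(np.arctan2(*(a-e)[:2])))
# blue vs orange collar line -> rack yaw
q=b-v;print(np.degrees(np.arctan2(*(v-b)[:2])))
```

```text
[ 0.51098136 -0.09566528  0.206     ] [ 0.63942409 -0.11261549  0.187     ] -7.5177160915249726
[0.53177192 0.02218041 0.21      ] [0.65763056 0.00629534 0.187     ] -7.193469927016403
[ 0.6149962  -0.06681792  0.23      ] [ 0.6069162  -0.13752039  0.23      ] [ 0.6109562  -0.10216916  0.23      ] 0.07116267133170126 6.519578500851368
8.704970832342015
```

The head sits between the open fingers at column 278, and the peg yaw of -7.5° matches the tool. Descending.

>>> carry_out --commands '[{"gripper":-0.4,"dx":3.5,"dy":0,"dz":25,"spin":0},{"gripper":-0.4,"dx":3.5,"dy":0,"dz":50,"spin":0},{"gripper":-0.4,"dx":3.5,"dy":0,"dz":65,"spin":0},{"gripper":-0.4,"dx":3.5,"dy":0,"dz":74,"spin":0},{"gripper":-0.4,"dx":3.5,"dy":0,"dz":74,"spin":0},{"gripper":-0.4,"dx":3.5,"dy":0,"dz":74,"spin":0}]'

```text
time: 5.32
ee_pos: [0.6105, -0.1083, 0.2027]
tcp_rot: [179.9, 0.0, 82.6]
wrist_force: [0.1, 0.3, 0.6]
opening: 0.0281
```

>>> carry_out --commands '[{"gripper":-0.6,"dx":0,"dy":0,"dz":0,"spin":0},{"gripper":-0.75,"dx":0,"dy":0,"dz":0,"spin":0},{"gripper":-1,"dx":0,"dy":0,"dz":0,"spin":0},{"gripper":-1,"dx":0,"dy":0,"dz":0,"spin":0},{"gripper":-1,"dx":0,"dy":0,"dz":0,"spin":0},{"gripper":-1,"dx":0,"dy":0,"dz":0,"spin":0}]'

```text
time: 6.08
ee_pos: [0.6101, -0.1081, 0.2019]
tcp_rot: [180.0, 0.0, 82.6]
wrist_force: [0.6, -0.5, -0.0]
opening: 0.008
```

>>> carry_out --commands '[{"gripper":-1,"dx":0,"dy":0,"dz":-1,"spin":0},{"gripper":-1,"dx":0,"dy":0,"dz":-3,"spin":0},{"gripper":-1,"dx":0,"dy":0,"dz":-6,"spin":0},{"gripper":-1,"dx":0,"dy":0,"dz":-9,"spin":0},{"gripper":-1,"dx":0,"dy":0,"dz":-9,"spin":0},{"gripper":-1,"dx":0,"dy":0,"dz":-9,"spin":0}]'

```text
time: 6.82
ee_pos: [0.6098, -0.108, 0.2108]
tcp_rot: [-180.0, -0.0, 82.6]
wrist_force: [-0.5, 0.2, -1.2]
opening: 0.0081
```

```bash
cat > f.py <<'E'
from h import *
L=[]
for i in range(4):
    o=r.get_obs();L.append(o['wrist_force']); r.snapshot('top')
print(np.round(L,2).tolist(),o['ee_pos'].round(4),o['time'],o['opening'])
E
python3 f.py
```

```text
[[-0.47, 0.21, -1.18], [-0.81, -0.21, -2.11], [0.3, 0.24, -1.59], [-0.46, 0.21, -3.19]] [ 0.6099 -0.108   0.2107] 6.975 0.007985832236027057
```

>>> carry_out --commands '[{"gripper":-1,"dx":0,"dy":0,"dz":-3,"spin":0},{"gripper":-1,"dx":0,"dy":0,"dz":-6,"spin":0},{"gripper":-1,"dx":0,"dy":0,"dz":-6,"spin":0},{"gripper":-1,"dx":0,"dy":0,"dz":-6,"spin":0}]'

```text
time: 7.52
ee_pos: [0.6099, -0.108, 0.2168]
tcp_rot: [-180.0, 0.0, 82.6]
wrist_force: [-0.2, 0.7, -1.4]
opening: 0.0081
```

```bash
python3 f.py
```

```text
[[-0.21, 0.7, -1.39], [-0.12, -0.19, -2.29], [0.31, -0.03, -1.08], [-0.09, -0.04, -1.65]] [ 0.6099 -0.1079  0.2167] 7.675 0.007801869026495381
```

>>> carry_out --commands '[{"gripper":-1,"dx":0,"dy":0,"dz":-0.5,"spin":0},{"gripper":-1,"dx":0,"dy":0,"dz":-1,"spin":0},{"gripper":-1,"dx":0,"dy":0,"dz":-1,"spin":0}]'

```text
time: 8.1
ee_pos: [0.61, -0.108, 0.2179]
tcp_rot: [180.0, 0.0, 82.6]
wrist_force: [0.1, 0.8, -1.9]
opening: 0.0076
```

```bash
python3 f.py
```

```text
[[0.06, 0.76, -1.86], [0.09, 0.29, -1.95], [0.68, -0.51, -1.26], [-0.25, -0.32, -1.71]] [ 0.6099 -0.108   0.2178] 8.25 0.00778991670610756
```

>>> carry_out --commands '[{"gripper":-1,"dx":0,"dy":0,"dz":-0.3,"spin":0},{"gripper":-1,"dx":0,"dy":0,"dz":-0.6,"spin":0},{"gripper":-1,"dx":0,"dy":0,"dz":-0.6,"spin":0}]'

```text
time: 8.68
ee_pos: [0.6099, -0.108, 0.2185]
tcp_rot: [-180.0, 0.0, 82.6]
wrist_force: [0.9, -0.2, -2.2]
opening: 0.0078
```

```bash
python3 f.py
```

```text
[[0.9, -0.25, -2.21], [0.2, -0.46, -1.92], [-0.46, 0.15, -1.41], [-0.32, 0.73, -1.07]] [ 0.6099 -0.108   0.2184] 8.825 0.0075239124930926386
```

>>> carry_out --commands '[{"gripper":-1,"dx":0,"dy":0,"dz":-0.25,"spin":0},{"gripper":-1,"dx":0,"dy":0,"dz":-0.5,"spin":0},{"gripper":-1,"dx":0,"dy":0,"dz":-0.5,"spin":0}]'

```text
time: 9.25
ee_pos: [0.6099, -0.108, 0.2188]
tcp_rot: [-180.0, 0.0, 82.6]
wrist_force: [0.7, 0.1, -2.2]
opening: 0.0075
```

```bash
python3 f.py
```

```text
[[0.66, 0.12, -2.23], [0.62, -0.75, -1.67], [-0.63, -0.73, -3.43], [0.78, -0.58, -2.69]] [ 0.6099 -0.108   0.2188] 9.4 0.007699372677738589
```

>>> carry_out --commands '[{"gripper":-1,"dx":0,"dy":0,"dz":-0.3,"spin":0},{"gripper":-1,"dx":0,"dy":0,"dz":-0.3,"spin":0}]'

```text
time: 9.7
ee_pos: [0.6099, -0.108, 0.2191]
tcp_rot: [-180.0, 0.0, 82.6]
wrist_force: [-0.5, 0.3, -3.7]
opening: 0.0077
```

```bash
python3 f.py
```

```text
[[-0.45, 0.29, -3.71], [0.48, 0.16, -4.22], [0.21, -0.66, -2.95], [-0.34, -0.34, -3.06]] [ 0.6099 -0.108   0.2191] 9.85 0.007589247768550089
```

Lower-edge contact is felt at TCP z≈0.2188. Next I back off 5 mm, slide 60 mm out at about 3°, and feel again.

>>> carry_out --commands '[{"gripper":-1,"dx":0,"dy":0,"dz":3,"spin":0},{"gripper":-1,"dx":0,"dy":0,"dz":5.2,"spin":0},{"gripper":-1,"dx":0,"dy":-10,"dz":4.7,"spin":0},{"gripper":-1,"dx":0,"dy":-20,"dz":4.2,"spin":0},{"gripper":-1,"dx":0,"dy":-30,"dz":3.7,"spin":0},{"gripper":-1,"dx":0,"dy":-30,"dz":3.7,"spin":0}]'

```text
time: 10.65
ee_pos: [0.5793, -0.1041, 0.216]
tcp_rot: [180.0, -0.0, 82.6]
wrist_force: [0.2, -0.2, -1.3]
opening: 0.0079
```

```bash
python3 f.py
```

```text
[[0.23, -0.16, -1.28], [0.67, 0.6, -2.67], [-0.06, 0.01, -1.29], [-0.32, 0.2, -1.83]] [ 0.5805 -0.1041  0.2157] 10.8 0.008057383847242668
```

>>> carry_out --commands '[{"gripper":-1,"dx":0,"dy":-10,"dz":-0.5,"spin":0},{"gripper":-1,"dx":0,"dy":-20,"dz":-1,"spin":0},{"gripper":-1,"dx":0,"dy":-30,"dz":-1.5,"spin":0},{"gripper":-1,"dx":0,"dy":-30,"dz":-2.5,"spin":0},{"gripper":-1,"dx":0,"dy":-30,"dz":-2.5,"spin":0},{"gripper":-1,"dx":0,"dy":-30,"dz":-2.5,"spin":0}]'

```text
time: 11.6
ee_pos: [0.5508, -0.1003, 0.218]
tcp_rot: [180.0, 0.0, 82.6]
wrist_force: [0.2, -0.2, -1.1]
opening: 0.008
```

```bash
python3 f.py
```

```text
[[0.23, -0.18, -1.06], [-0.47, 0.1, -2.0], [1.17, -0.07, -1.95], [-0.78, -0.01, -1.92]] [ 0.5506 -0.1003  0.2179] 11.75 0.0077044845716159405
```

>>> carry_out --commands '[{"gripper":-1,"dx":0,"dy":0,"dz":-0.4,"spin":0},{"gripper":-1,"dx":0,"dy":0,"dz":-0.8,"spin":0},{"gripper":-1,"dx":0,"dy":0,"dz":-0.8,"spin":0}]'

```text
time: 12.18
ee_pos: [0.5505, -0.1003, 0.2189]
tcp_rot: [180.0, 0.0, 82.6]
wrist_force: [-0.2, 0.6, -2.4]
opening: 0.0076
```

```bash
python3 f.py
```

```text
[[-0.21, 0.57, -2.44], [0.27, -0.17, -1.44], [-0.01, 0.58, -1.83], [-0.06, -0.51, -2.19]] [ 0.5504 -0.1003  0.2188] 12.325 0.008190687957496603
```

>>> carry_out --commands '[{"gripper":-1,"dx":0,"dy":0,"dz":-0.3,"spin":0},{"gripper":-1,"dx":0,"dy":0,"dz":-0.5,"spin":0}]'

```text
time: 12.62
ee_pos: [0.5504, -0.1003, 0.2194]
tcp_rot: [-180.0, 0.0, 82.6]
wrist_force: [-0.1, 0.5, -2.8]
opening: 0.0081
```

```bash
python3 f.py
```

```text
[[-0.06, 0.5, -2.81], [-0.56, -0.05, -1.43], [0.63, -0.18, -1.74], [0.19, 0.64, -1.26]] [ 0.5505 -0.1003  0.2194] 12.775 0.007971985420777478
```

>>> carry_out --commands '[{"gripper":-1,"dx":0,"dy":0,"dz":-0.3,"spin":0},{"gripper":-1,"dx":0,"dy":0,"dz":-0.7,"spin":0},{"gripper":-1,"dx":0,"dy":0,"dz":-0.7,"spin":0}]'

```text
time: 13.2
ee_pos: [0.5505, -0.1003, 0.2201]
tcp_rot: [180.0, 0.0, 82.6]
wrist_force: [1.2, -0.5, -2.0]
opening: 0.0079
```

```bash
python3 f.py
```

```text
[[1.16, -0.47, -2.01], [-0.95, 0.08, -1.99], [0.62, -0.14, -2.0], [-0.03, 0.32, -2.07]] [ 0.5504 -0.1003  0.22  ] 13.35 0.007513534876352455
```

>>> carry_out --commands '[{"gripper":-1,"dx":0,"dy":0,"dz":-0.3,"spin":0},{"gripper":-1,"dx":0,"dy":0,"dz":-0.5,"spin":0}]'

```text
time: 13.65
ee_pos: [0.5504, -0.1003, 0.2205]
tcp_rot: [-180.0, 0.0, 82.6]
wrist_force: [-0.4, -0.0, -1.3]
opening: 0.0077
```

```bash
python3 f.py
```

```text
[[-0.42, -0.03, -1.26], [0.09, 0.31, -1.28], [-0.68, -0.33, -1.45], [-0.28, 0.59, -1.39]] [ 0.5504 -0.1003  0.2205] 13.8 0.0076512404340906915
```

>>> carry_out --commands '[{"gripper":-1,"dx":0,"dy":0,"dz":-0.3,"spin":0},{"gripper":-1,"dx":0,"dy":0,"dz":-0.6,"spin":0},{"gripper":-1,"dx":0,"dy":0,"dz":-0.6,"spin":0}]'

```text
time: 14.22
ee_pos: [0.5504, -0.1003, 0.2212]
tcp_rot: [-180.0, 0.0, 82.6]
wrist_force: [0.5, -1.2, -1.5]
opening: 0.0078
```

```bash
python3 f.py
```

```text
[[0.55, -1.21, -1.49], [0.3, 0.52, -1.05], [0.93, 0.55, -1.64], [0.21, -0.3, -1.95]] [ 0.5504 -0.1003  0.2211] 14.375 0.00782456956814503
```

>>> carry_out --commands '[{"gripper":-1,"dx":0,"dy":0,"dz":-0.3,"spin":0},{"gripper":-1,"dx":0,"dy":0,"dz":-0.5,"spin":0}]'

```text
time: 14.68
ee_pos: [0.5504, -0.1003, 0.2216]
tcp_rot: [-180.0, 0.0, 82.6]
wrist_force: [-0.6, -1.0, -0.8]
opening: 0.0081
```

```bash
python3 f.py
```

```text
[[-0.63, -0.96, -0.8], [0.16, 0.62, -1.17], [0.33, -0.72, -2.02], [-0.15, -0.25, -1.7]] [ 0.5504 -0.1003  0.2216] 14.825 0.007334719223189176
```

>>> carry_out --commands '[{"gripper":-1,"dx":0,"dy":0,"dz":-0.4,"spin":0},{"gripper":-1,"dx":0,"dy":0,"dz":-0.4,"spin":0}]'

```text
time: 15.12
ee_pos: [0.5504, -0.1003, 0.2221]
tcp_rot: [180.0, 0.0, 82.6]
wrist_force: [0.1, -1.1, -1.6]
opening: 0.0078
```

```bash
python3 f.py
```

```text
[[0.13, -1.05, -1.59], [0.5, 0.41, -1.15], [-0.06, -1.2, -2.24], [-0.47, -0.25, -1.42]] [ 0.5504 -0.1003  0.222 ] 15.275 0.008060116858279887
```

>>> carry_out --commands '[{"gripper":-1,"dx":0,"dy":0,"dz":-0.4,"spin":0},{"gripper":-1,"dx":0,"dy":0,"dz":-0.4,"spin":0}]'

```text
time: 15.58
ee_pos: [0.5505, -0.1003, 0.2225]
tcp_rot: [180.0, 0.0, 82.6]
wrist_force: [0.4, -1.1, -1.1]
opening: 0.008
```

```bash
python3 f.py
```

```text
[[0.37, -1.05, -1.14], [0.91, 0.13, -1.32], [-0.97, -0.32, -1.73], [0.07, -0.65, -2.28]] [ 0.5504 -0.1003  0.2224] 15.725 0.008073610106975122
```

>>> carry_out --commands '[{"gripper":-1,"dx":0,"dy":0,"dz":-0.4,"spin":0},{"gripper":-1,"dx":0,"dy":0,"dz":-0.4,"spin":0}]'

```text
time: 16.02
ee_pos: [0.5505, -0.1003, 0.2229]
tcp_rot: [180.0, 0.0, 82.6]
wrist_force: [-0.4, -0.4, -2.0]
opening: 0.0076
```

```bash
python3 f.py
```

```text
[[-0.45, -0.36, -2.0], [-0.35, 0.27, -0.86], [0.14, 0.54, -1.98], [0.2, 0.36, -2.4]] [ 0.5504 -0.1003  0.2228] 16.175 0.00753050120406713
```

>>> carry_out --commands '[{"gripper":-1,"dx":0,"dy":0,"dz":-0.4,"spin":0},{"gripper":-1,"dx":0,"dy":0,"dz":-0.4,"spin":0}]'

```text
time: 16.48
ee_pos: [0.5505, -0.1003, 0.2233]
tcp_rot: [180.0, 0.0, 82.6]
wrist_force: [0.5, 0.2, -2.2]
opening: 0.0078
```

```bash
python3 f.py
```

```text
[[0.54, 0.21, -2.23], [0.47, 0.1, -2.2], [-0.28, -0.86, -2.87], [-1.31, 0.21, -2.17]] [ 0.5504 -0.1003  0.2232] 16.625 0.007786938293488558
```

>>> carry_out --commands '[{"gripper":-1,"dx":0,"dy":0,"dz":-0.3,"spin":0},{"gripper":-1,"dx":0,"dy":0,"dz":-0.3,"spin":0}]'

```text
time: 16.92
ee_pos: [0.5504, -0.1003, 0.2235]
tcp_rot: [-180.0, 0.0, 82.6]
wrist_force: [0.5, 1.1, -1.5]
opening: 0.0077
```

```bash
python3 f.py
```

```text
[[0.45, 1.09, -1.49], [1.02, 0.12, -1.59], [0.38, 0.45, -1.69], [0.3, -0.7, -2.25]] [ 0.5504 -0.1003  0.2235] 17.075 0.007662774546971124
```

>>> carry_out --commands '[{"gripper":-1,"dx":0,"dy":0,"dz":-0.4,"spin":0},{"gripper":-1,"dx":0,"dy":0,"dz":-0.4,"spin":0}]'

```text
time: 17.38
ee_pos: [0.5504, -0.1003, 0.224]
tcp_rot: [180.0, 0.0, 82.6]
wrist_force: [0.1, -0.5, -1.5]
opening: 0.0078
```

```bash
python3 f.py
```

```text
[[0.1, -0.51, -1.5], [0.04, -0.81, -3.42], [0.05, -0.28, -1.46], [-0.15, 0.52, -1.49]] [ 0.5504 -0.1003  0.2239] 17.525 0.007892134514471185
```

>>> carry_out --commands '[{"gripper":-1,"dx":0,"dy":0,"dz":-0.3,"spin":0},{"gripper":-1,"dx":0,"dy":0,"dz":-0.3,"spin":0}]'

```text
time: 17.82
ee_pos: [0.5505, -0.1003, 0.2243]
tcp_rot: [180.0, 0.0, 82.6]
wrist_force: [-0.4, -0.1, -2.0]
opening: 0.0076
```

```bash
python3 f.py
```

```text
[[-0.38, -0.08, -1.97], [0.43, 0.32, -0.95], [-0.08, -0.27, -1.66], [-0.24, 0.58, -1.91]] [ 0.5504 -0.1003  0.2242] 17.975 0.007953595873660214
```

>>> carry_out --commands '[{"gripper":-1,"dx":0,"dy":0,"dz":-0.4,"spin":0},{"gripper":-1,"dx":0,"dy":0,"dz":-0.4,"spin":0}]'

```text
time: 18.27
ee_pos: [0.5504, -0.1003, 0.2247]
tcp_rot: [180.0, 0.0, 82.6]
wrist_force: [1.0, -0.4, -2.1]
opening: 0.0077
```

```bash
python3 f.py
```

```text
[[0.98, -0.41, -2.1], [0.03, 0.49, -1.2], [-0.06, -0.39, -0.69], [-0.5, 0.04, -1.44]] [ 0.5504 -0.1003  0.2246] 18.425 0.007682056562721233
```

>>> carry_out --commands '[{"gripper":-1,"dx":0,"dy":0,"dz":-0.4,"spin":0},{"gripper":-1,"dx":0,"dy":0,"dz":-0.4,"spin":0}]'

```text
time: 18.73
ee_pos: [0.5504, -0.1003, 0.2251]
tcp_rot: [180.0, 0.0, 82.6]
wrist_force: [-0.0, 1.0, -1.2]
opening: 0.008
```

```bash
python3 f.py
```

```text
[[-0.05, 1.01, -1.2], [-0.3, -0.41, -1.62], [-0.0, -0.5, -1.46], [0.71, 0.68, -1.19]] [ 0.5504 -0.1003  0.225 ] 18.875 0.007911570835824031
```

>>> carry_out --commands '[{"gripper":-1,"dx":0,"dy":0,"dz":-0.4,"spin":0},{"gripper":-1,"dx":0,"dy":0,"dz":-0.4,"spin":0}]'

```text
time: 19.18
ee_pos: [0.5505, -0.1003, 0.2255]
tcp_rot: [180.0, 0.0, 82.6]
wrist_force: [-0.4, 0.3, -2.1]
opening: 0.0079
```

```bash
python3 f.py
```

```text
[[-0.36, 0.31, -2.08], [-1.03, 1.2, -1.66], [1.15, 0.06, -1.81], [0.06, 0.18, -1.2]] [ 0.5504 -0.1003  0.2254] 19.325 0.007964298684164354
```

>>> carry_out --commands '[{"gripper":-1,"dx":0,"dy":0,"dz":-0.4,"spin":0},{"gripper":-1,"dx":0,"dy":0,"dz":-0.4,"spin":0}]'

```text
time: 19.62
ee_pos: [0.5504, -0.1003, 0.2258]
tcp_rot: [-180.0, 0.0, 82.6]
wrist_force: [-0.3, -0.8, -1.5]
opening: 0.0077
```

```bash
python3 f.py
```

```text
[[-0.3, -0.77, -1.45], [-0.03, -0.39, -1.82], [0.26, 0.84, -1.44], [-0.58, -0.04, -1.24]] [ 0.5504 -0.1003  0.2258] 19.775 0.00791478786525419
```

>>> carry_out --commands '[{"gripper":-1,"dx":0,"dy":0,"dz":-0.4,"spin":0},{"gripper":-1,"dx":0,"dy":0,"dz":-0.4,"spin":0}]'

```text
time: 20.08
ee_pos: [0.5505, -0.1003, 0.2263]
tcp_rot: [180.0, 0.0, 82.6]
wrist_force: [0.3, 0.7, -1.6]
opening: 0.008
```

```bash
python3 f.py
```

```text
[[0.33, 0.72, -1.57], [0.19, 0.14, -2.8], [-0.44, 0.54, -2.37], [0.46, 0.23, -2.25]] [ 0.5504 -0.1003  0.2262] 20.225 0.007355032438076993
```

>>> carry_out --commands '[{"gripper":-1,"dx":0,"dy":0,"dz":-0.4,"spin":0},{"gripper":-1,"dx":0,"dy":0,"dz":-0.4,"spin":0}]'

```text
time: 20.52
ee_pos: [0.5504, -0.1003, 0.2267]
tcp_rot: [180.0, 0.0, 82.6]
wrist_force: [-0.6, 1.1, -1.7]
opening: 0.0076
```

```bash
python3 f.py
```

```text
[[-0.63, 1.09, -1.66], [0.39, 0.27, -2.23], [0.1, -0.15, -1.77], [0.29, -0.6, -1.97]] [ 0.5504 -0.1003  0.2266] 20.675 0.007558614261958899
```

>>> carry_out --commands '[{"gripper":-1,"dx":0,"dy":0,"dz":-0.4,"spin":0},{"gripper":-1,"dx":0,"dy":0,"dz":-0.4,"spin":0}]'

```text
time: 20.98
ee_pos: [0.5504, -0.1003, 0.2271]
tcp_rot: [180.0, 0.0, 82.6]
wrist_force: [-1.3, -0.5, -0.8]
opening: 0.0079
```

```bash
python3 f.py
```

```text
[[-1.31, -0.5, -0.81], [0.27, -0.53, -1.35], [0.16, 0.52, -1.45], [-0.52, 0.47, -1.93]] [ 0.5504 -0.1003  0.227 ] 21.125 0.007932079157957923
```

>>> carry_out --commands '[{"gripper":-1,"dx":0,"dy":0,"dz":-0.4,"spin":0},{"gripper":-1,"dx":0,"dy":0,"dz":-0.4,"spin":0}]'

```text
time: 21.42
ee_pos: [0.5504, -0.1003, 0.2274]
tcp_rot: [-180.0, 0.0, 82.6]
wrist_force: [0.7, 0.4, -3.0]
opening: 0.008
```

```bash
python3 f.py; python3 look.py w4 hang_neg
```

```text
[[0.74, 0.4, -3.05], [0.54, -0.52, -2.53], [0.04, 0.59, -2.37], [-0.15, 0.72, -2.44]] [ 0.5504 -0.1003  0.2274] 21.575 0.0074246394838948715
[ 0.55039155 -0.1002793   0.22734693] [-1.79989540e+02  2.24073075e-03  8.26101018e+01] 0.007828240337035032 [-0.21869898 -0.27500014 -2.09582435]
hang_neg 0.76 [ 0.6068 -0.111   0.1909] [[377. 240.]]
```

View pics/w4.png

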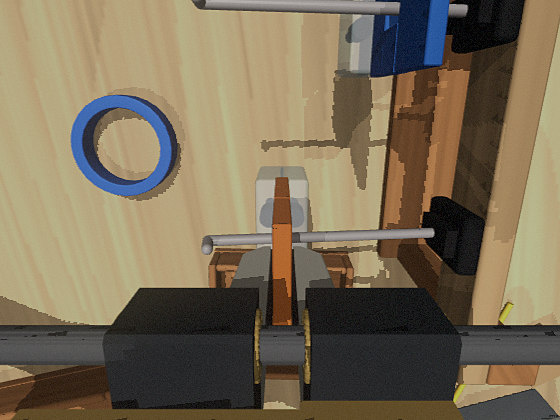

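The pack is held edge-on at column 282. The peg passes through it, with the tip still outside at (207,244). One more small feel upward.

>>> carry_out --commands '[{"gripper":-1,"dx":0,"dy":0,"dz":-0.3,"spin":0},{"gripper":-1,"dx":0,"dy":0,"dz":-0.3,"spin":0}]'

```text
time: 21.98
ee_pos: [0.5504, -0.1003, 0.2276]
tcp_rot: [-180.0, 0.0, 82.6]
wrist_force: [-0.2, 0.1, -2.4]
opening: 0.0078
```

```bash
python3 f.py
```

```text
[[-0.19, 0.08, -2.41], [0.61, -0.19, -2.8], [0.36, -0.55, -2.94], [-0.13, -0.76, -3.88]] [ 0.5504 -0.1003  0.2277] 22.125 0.0074819069327360325
```

>>> carry_out --commands '[{"gripper":-1,"dx":0,"dy":0,"dz":-0.3,"spin":0},{"gripper":-1,"dx":0,"dy":0,"dz":-0.3,"spin":0}]'

```text
time: 22.42
ee_pos: [0.5504, -0.1002, 0.2279]
tcp_rot: [-180.0, 0.0, 82.6]
wrist_force: [0.2, -0.1, -3.6]
opening: 0.0078
```

```bash
python3 f.py
```

```text
[[0.2, -0.13, -3.62], [0.7, 0.72, -4.03], [1.18, -0.15, -4.44], [0.14, -0.14, -4.94]] [ 0.5504 -0.1003  0.2279] 22.575 0.007643288181205576
```

Contact is at z≈0.2276 at 60 mm out, so tanθ≈0.155 (about 9°). I drop 1.5 mm, slide 20 mm along that slope, then feel again.

>>> carry_out --commands '[{"gripper":-1,"dx":0,"dy":0,"dz":1.6,"spin":0},{"gripper":-1,"dx":0,"dy":0,"dz":1.6,"spin":0},{"gripper":-1,"dx":0,"dy":-7,"dz":0.5,"spin":0},{"gripper":-1,"dx":0,"dy":-14,"dz":-0.6,"spin":0},{"gripper":-1,"dx":0,"dy":-20,"dz":-1.5,"spin":0},{"gripper":-1,"dx":0,"dy":-20,"dz":-2.2,"spin":0},{"gripper":-1,"dx":0,"dy":-20,"dz":-2.2,"spin":0}]'

```text
time: 23.5
ee_pos: [0.5305, -0.0976, 0.2302]
tcp_rot: [-180.0, -0.0, 82.6]
wrist_force: [0.0, -0.0, -2.0]
opening: 0.0077
```

```bash
python3 f.py
```

```text
[[0.01, -0.01, -2.05], [0.66, -0.32, -1.79], [-0.2, -0.42, -2.02], [0.4, 0.07, -2.17]] [ 0.5308 -0.0977  0.2301] 23.65 0.00799386126243053
```

>>> carry_out --commands '[{"gripper":-1,"dx":0,"dy":0,"dz":-0.4,"spin":0},{"gripper":-1,"dx":0,"dy":0,"dz":-0.4,"spin":0}]'

```text
time: 23.95
ee_pos: [0.5307, -0.0977, 0.2305]
tcp_rot: [-180.0, 0.0, 82.6]
wrist_force: [0.1, -0.6, -2.7]
opening: 0.0078
```

```bash
python3 f.py
```

```text
[[0.07, -0.58, -2.7], [0.83, 0.04, -2.9], [-0.32, 1.17, -2.65], [0.41, -0.6, -3.49]] [ 0.5307 -0.0977  0.2305] 24.1 0.007695645997454042
```

>>> carry_out --commands '[{"gripper":-1,"dx":0,"dy":0,"dz":-0.3,"spin":0},{"gripper":-1,"dx":0,"dy":0,"dz":-0.3,"spin":0}]'

```text
time: 24.4
ee_pos: [0.5306, -0.0977, 0.2308]
tcp_rot: [-180.0, 0.0, 82.6]
wrist_force: [1.1, -0.3, -3.9]
opening: 0.0075
```

```bash
python3 f.py
```

```text
[[1.11, -0.3, -3.9], [0.96, -0.51, -3.56], [0.8, 0.41, -4.31], [0.06, -0.33, -4.91]] [ 0.5306 -0.0977  0.2308] 24.55 0.007732676432016419
```

Contact at 80 mm out is z≈0.2305, giving a slope of about 0.145. I ride about 1.2 mm below contact through the tip in small chunks.

>>> carry_out --commands '[{"gripper":-1,"dx":0,"dy":0,"dz":1.5,"spin":0},{"gripper":-1,"dx":0,"dy":-2,"dz":1.2,"spin":0},{"gripper":-1,"dx":0,"dy":-4,"dz":0.9,"spin":0},{"gripper":-1,"dx":0,"dy":-6,"dz":0.6,"spin":0},{"gripper":-1,"dx":0,"dy":-8,"dz":0.3,"spin":0},{"gripper":-1,"dx":0,"dy":-8,"dz":0.3,"spin":0}]'

```text
time: 25.35
ee_pos: [0.5225, -0.0967, 0.2307]
tcp_rot: [180.0, -0.0, 82.6]
wrist_force: [-0.4, 0.8, -1.5]
opening: 0.0079
```

```bash
python3 f.py
```

```text
[[-0.39, 0.79, -1.52], [0.33, 0.79, -1.56], [-1.15, 0.36, -2.41], [-0.21, 0.15, -1.72]] [ 0.5227 -0.0967  0.2306] 25.5 0.0077846581509984055
```

>>> carry_out --commands '[{"gripper":-1,"dx":0,"dy":-2,"dz":-0.3,"spin":0},{"gripper":-1,"dx":0,"dy":-4,"dz":-0.6,"spin":0},{"gripper":-1,"dx":0,"dy":-5,"dz":-0.7,"spin":0},{"gripper":-1,"dx":0,"dy":-5,"dz":-0.7,"spin":0}]'

```text
time: 26.05
ee_pos: [0.5177, -0.096, 0.2314]
tcp_rot: [180.0, 0.0, 82.6]
wrist_force: [0.5, 0.2, -0.9]
opening: 0.0078
```

```bash
python3 f.py
```

```text
[[0.54, 0.16, -0.87], [-0.15, 0.14, -2.17], [0.77, -0.56, -1.57], [0.03, 1.1, -1.18]] [ 0.5178 -0.096   0.2313] 26.2 0.007720415083132119
```

>>> carry_out --commands '[{"gripper":-1,"dx":0,"dy":-1,"dz":-0.15,"spin":0},{"gripper":-1,"dx":0,"dy":-2,"dz":-0.3,"spin":0},{"gripper":-1,"dx":0,"dy":-2,"dz":-0.3,"spin":0}]'

```text
time: 26.62
ee_pos: [0.5157, -0.0958, 0.2317]
tcp_rot: [180.0, 0.0, 82.6]
wrist_force: [-0.1, 0.2, -1.8]
opening: 0.0078
```

```bash
python3 f.py
```

```text
[[-0.13, 0.22, -1.8], [0.78, -0.29, -2.48], [0.01, 0.01, -1.95], [-1.36, -0.0, -2.26]] [ 0.5157 -0.0958  0.2316] 26.775 0.007619861052705255
```

>>> carry_out --commands '[{"gripper":-1,"dx":0,"dy":-1.5,"dz":-0.2,"spin":0},{"gripper":-1,"dx":0,"dy":-3,"dz":-0.4,"spin":0},{"gripper":-1,"dx":0,"dy":-3,"dz":-0.4,"spin":0}]'

```text
time: 27.2
ee_pos: [0.5126, -0.0954, 0.2321]
tcp_rot: [-180.0, -0.0, 82.6]
wrist_force: [0.8, 0.6, -2.5]
opening: 0.0073
```

```bash
python3 f.py
```

```text
[[0.78, 0.55, -2.54], [-0.48, -0.09, -1.82], [-0.46, 0.07, -1.12], [-0.13, 0.51, -1.99]] [ 0.5128 -0.0954  0.2321] 27.35 0.007744049549055864
```

>>> carry_out --commands '[{"gripper":-1,"dx":0,"dy":-1.5,"dz":-0.2,"spin":0},{"gripper":-1,"dx":0,"dy":-3,"dz":-0.4,"spin":0},{"gripper":-1,"dx":0,"dy":-3,"dz":-0.4,"spin":0}]'

```text
time: 27.78
ee_pos: [0.5096, -0.095, 0.2325]
tcp_rot: [-180.0, -0.0, 82.6]
wrist_force: [0.2, -0.5, -2.2]
opening: 0.008
```

```bash
python3 f.py
```

```text
[[0.22, -0.49, -2.18], [0.29, 0.38, -1.68], [-0.94, 0.98, -2.06], [0.36, -0.05, -1.97]] [ 0.5098 -0.095   0.2324] 27.925 0.007786230814371677
```

>>> carry_out --commands '[{"gripper":-1,"dx":0,"dy":-2,"dz":-0.3,"spin":0},{"gripper":-1,"dx":0,"dy":-4,"dz":-0.5,"spin":0},{"gripper":-1,"dx":0,"dy":-6,"dz":-0.6,"spin":0},{"gripper":-1,"dx":0,"dy":-10,"dz":-0.6,"spin":0},{"gripper":-1,"dx":0,"dy":-20,"dz":-0.6,"spin":0},{"gripper":-1,"dx":0,"dy":-35,"dz":-0.6,"spin":0},{"gripper":-1,"dx":0,"dy":-50,"dz":-0.6,"spin":0},{"gripper":-1,"dx":0,"dy":-50,"dz":-0.6,"spin":0}]'

```text
time: 28.98
ee_pos: [0.4586, -0.0884, 0.2332]
tcp_rot: [-180.0, -0.0, 82.6]
wrist_force: [0.5, 0.6, -1.6]
opening: 0.0079
```

```bash
python3 f.py; python3 look.py w5 tray_in orange_pack blue_pack
```

```text
[[0.52, 0.59, -1.63], [-0.23, -0.49, -1.97], [-0.42, -1.3, -1.83], [-0.3, 0.07, -1.73]] [ 0.4607 -0.0885  0.2333] 29.125 0.00787342071100996
[ 0.46077534 -0.08860126  0.23318476] [1.79947854e+02 1.21940417e-02 8.26262021e+01] 0.007997945705465068 [-0.69801547 -0.1024113  -1.88832794]
orange_pack 0.93 [ 0.4606 -0.0906  0.1228] [[280. 203.]]
blue_pack 0.91 [0.6273 0.0096 0.0889] [[478.  40.]]
```

View pics/w5.png

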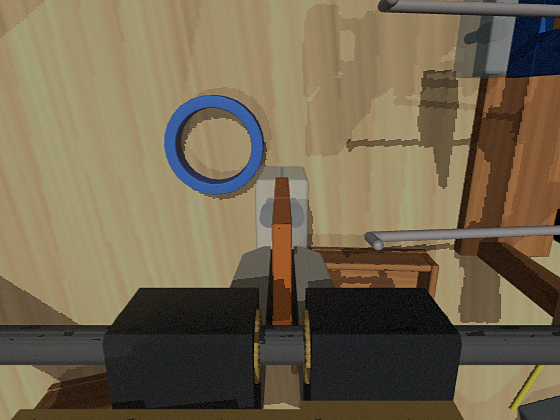

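The pack is clear of the peg, whose tip is now at (372,242), and held. The blue pack is unchanged at (0.627,0.010). Moving over the small tray.

>>> carry_out --commands '[{"gripper":-1,"dx":-10,"dy":0,"dz":-8,"spin":0},{"gripper":-1,"dx":-40,"dy":15,"dz":-15,"spin":0},{"gripper":-1,"dx":-75,"dy":35,"dz":-15,"spin":0},{"gripper":-1,"dx":-110,"dy":57,"dz":-15,"spin":0},{"gripper":-1,"dx":-140,"dy":76,"dz":-15,"spin":0},{"gripper":-1,"dx":-160,"dy":87,"dz":-15,"spin":0},{"gripper":-1,"dx":-160,"dy":87,"dz":-15,"spin":0},{"gripper":-1,"dx":-160,"dy":87,"dz":-15,"spin":0},{"gripper":-1,"dx":-160,"dy":87,"dz":-15,"spin":0}]'

```text
time: 30.5
ee_pos: [0.5258, -0.2571, 0.2482]
tcp_rot: [-180.0, -0.1, 82.7]
wrist_force: [-0.1, 0.2, -1.2]
opening: 0.0078
```

```bash
python3 look.py w6 tray_in orange_pack
python3 - <<'E'
from h import *
im=r.snapshot('top');cv2.imwrite('pics/t6.png',im)
for n in('tray_in','orange_pack'):
    for d in r.mark_of('top',n):print(n,d['confidence'],w('top',d['at']))
w6=cv2.imread('pics/w6.png')
c=cv2.resize(im[130:250,270:430],(560,420),interpolation=cv2.INTER_CUBIC)
cv2.imwrite('pics/p6.png',cv2.resize(np.hstack([w6,c]),(800,300)))
E
```

```text
[ 0.52581962 -0.25711332  0.24816299] [-1.79987385e+02 -5.96435192e-02  8.27014802e+01] 0.0077958685712218164 [-0.05598512  0.2187005  -1.22933261]
tray_in 0.73 [ 0.5237 -0.2599  0.0077] [[278. 172.]]
tray_in 0.68 [ 0.2453 -0.4114  0.0108] [[ 71. 320.]]
orange_pack 0.95 [ 0.5278 -0.2588  0.1389] [[282. 202.]]
tray_in 0.71 [ 0.24680249 -0.41470239  0.00830492]
```

View pics/p6.png

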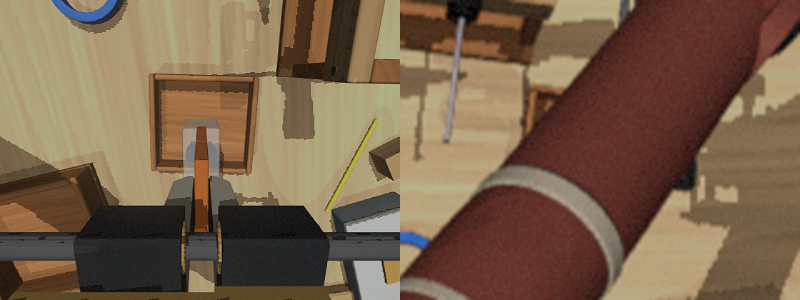

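The pack is above the small tray, which is centred on (200,120) in the left half, and aligned with it. The top view is blocked by the arm. Descending to just above the floor.

>>> carry_out --commands '[{"gripper":-1,"dx":-2,"dy":0,"dz":30,"spin":0},{"gripper":-1,"dx":-2,"dy":0,"dz":60,"spin":0},{"gripper":-1,"dx":-2,"dy":0,"dz":85,"spin":0},{"gripper":-1,"dx":-2,"dy":0,"dz":105,"spin":0},{"gripper":-1,"dx":-2,"dy":0,"dz":117,"spin":0},{"gripper":-1,"dx":-2,"dy":0,"dz":123,"spin":0},{"gripper":-1,"dx":-2,"dy":0,"dz":123,"spin":0},{"gripper":-1,"dx":-2,"dy":0,"dz":123,"spin":0}]'

```text
time: 31.8
ee_pos: [0.5261, -0.2608, 0.1258]
tcp_rot: [179.9, 0.0, 82.6]
wrist_force: [0.6, -0.4, -1.4]
opening: 0.0078
```

```bash
python3 f.py
```

```text
[[0.58, -0.38, -1.39], [-0.39, 0.27, -1.75], [-0.32, 0.28, -2.3], [0.3, -0.03, -1.58]] [ 0.5259 -0.2606  0.1257] 31.95 0.007636644247595914
```

>>> carry_out --commands '[{"gripper":-1,"dx":0,"dy":0,"dz":2,"spin":0},{"gripper":-1,"dx":0,"dy":0,"dz":4,"spin":0},{"gripper":-1,"dx":0,"dy":0,"dz":5.5,"spin":0},{"gripper":-1,"dx":0,"dy":0,"dz":5.5,"spin":0}]'

```text
time: 32.5
ee_pos: [0.5256, -0.2604, 0.1194]
tcp_rot: [-180.0, 0.0, 82.6]
wrist_force: [-0.5, 0.4, -1.1]
opening: 0.0079
```

```bash
python3 f.py
```

```text
[[-0.49, 0.4, -1.07], [0.01, 1.06, -0.94], [-1.16, -0.17, -1.98], [-0.27, 0.46, -1.11]] [ 0.5256 -0.2605  0.1194] 32.65 0.007937985273228748
```

>>> carry_out --commands '[{"gripper":-1,"dx":0,"dy":0,"dz":0.5,"spin":0},{"gripper":-1,"dx":0,"dy":0,"dz":1,"spin":0},{"gripper":-1,"dx":0,"dy":0,"dz":1,"spin":0}]'

```text
time: 33.08
ee_pos: [0.5257, -0.2605, 0.1194]
tcp_rot: [180.0, -0.0, 82.6]
wrist_force: [-1.3, 1.3, 6.8]
opening: 0.0078
```

```bash
python3 f.py
```

```text
[[-1.25, 1.28, 6.82], [-1.04, 0.99, 5.78], [-1.88, 0.95, 5.69], [-1.63, 0.99, 6.64]] [ 0.5257 -0.2605  0.1194] 33.225 0.008058759658727202
```

The floor is felt: vertical force rose from -1.3 to +6.3 N with no change in height, at the expected TCP z of 0.119. I relax the press and release.

>>> carry_out --commands '[{"gripper":-1,"dx":0,"dy":0,"dz":-0.7,"spin":0},{"gripper":-1,"dx":0,"dy":0,"dz":-0.7,"spin":0},{"gripper":-0.8,"dx":0,"dy":0,"dz":-0.7,"spin":0},{"gripper":-0.6,"dx":0,"dy":0,"dz":-0.7,"spin":0},{"gripper":-0.4,"dx":0,"dy":0,"dz":-0.7,"spin":0},{"gripper":-0.3,"dx":0,"dy":0,"dz":-0.7,"spin":0},{"gripper":-0.3,"dx":0,"dy":0,"dz":-0.7,"spin":0}]'

```text
time: 34.15
ee_pos: [0.5256, -0.2605, 0.1192]
tcp_rot: [-180.0, 0.0, 82.6]
wrist_force: [0.2, -0.3, -0.6]
opening: 0.0325
```

>>> carry_out --commands '[{"gripper":-0.3,"dx":0,"dy":0,"dz":-10,"spin":0},{"gripper":-0.3,"dx":0,"dy":0,"dz":-25,"spin":0},{"gripper":-0.3,"dx":0,"dy":0,"dz":-50,"spin":0},{"gripper":-0.3,"dx":0,"dy":0,"dz":-90,"spin":0},{"gripper":-0.3,"dx":0,"dy":0,"dz":-130,"spin":0},{"gripper":-0.3,"dx":-40,"dy":-50,"dz":-150,"spin":0},{"gripper":-0.3,"dx":-80,"dy":-80,"dz":-150,"spin":0},{"gripper":-0.3,"dx":-80,"dy":-80,"dz":-150,"spin":0},{"gripper":-0.3,"dx":-80,"dy":-80,"dz":-150,"spin":0}]'

```text
time: 35.28
ee_pos: [0.4365, -0.3292, 0.2701]
tcp_rot: [179.9, -0.0, 82.6]
wrist_force: [0.2, -0.2, 0.1]
opening: 0.0325
```

```bash
python3 look.py w7 tray_in orange_pack blue_pack
python3 - <<'E'
from h import *
im=r.snapshot('scene')
for n in('tray_in','orange_pack','blue_pack','tin','tape'):
    for d in r.mark_of('scene',n):print(n,round(d['confidence'],2),w('scene',d['at']).round(3))
cv2.imwrite('pics/p7.png',cv2.resize(np.hstack([cv2.imread('pics/w7.png'),im]),(800,300)))
E
```

```text
[ 0.43651202 -0.32916358  0.27009994] [ 1.79901774e+02 -2.11198891e-02  8.26127004e+01] 0.03252624979090017 [ 0.22752343 -0.16660503  0.05732459]
tray_in 0.89 [ 0.2406 -0.4075  0.0104] [[129. 250.]]
tray_in 0.68 [ 0.5274 -0.2622  0.0115] [[354.  97.]]
orange_pack 0.64 [ 0.5273 -0.2585  0.0094] [[354.  94.]]
tray_in 0.88 [ 0.247 -0.409  0.009]
tray_in 0.58 [ 0.53  -0.254  0.009]
orange_pack 0.6 [ 0.525 -0.26   0.008]
blue_pack 0.84 [0.625 0.008 0.091]
blue_pack 0.26 [0.627 0.012 0.183]
tin 0.62 [ 0.492  0.294 -0.004]
tape 0.65 [ 0.403 -0.056 -0.001]
```

View pics/p7.png

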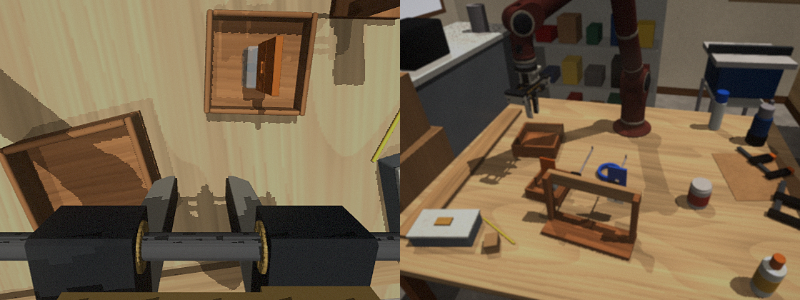

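The orange pack stands upright in the centre of the small tray (left half, about (262,65)), and the gripper is clear of it. The blue pack is still hanging, and the tin and tape have not moved. Handing in.

```bash
python3 -c "
from bench import r
print(r.sign_off())"
```

```text
the job is handed in; nothing more can be done
None
```

The orange pack is off its peg and standing upright in the small tray. I set it down on the tray floor before letting go, and handed the job in at about 35.5 s of the 61 s allowed. The sign-off gives no verdict.

- **Removal:** I felt the slot's lower edge touch the bar at 0, 60 and 80 mm out. That put the slope at about 8–9° up. I then passed the tip about 1.2 mm below contact. The highest peg contact I read was about 2.6 N, against the 8 N limit; forces were only read between moves.
- **Set-down:** The floor was felt at the expected height (tool tip at z = 0.119 m), with about 8 N pressing down before I eased off and released.
- **Final checks:** The cameras put the pack at about (0.526, -0.259), z ≈ 0.008–0.009 m, within 10 mm of the tray centre. The blue pack is where it was to within a few mm, as is the tape. The tin reads 9 mm and 5 mm (in height) off its first position, but that compares two different cameras, and the arm never went near it after the initial pass.
- **Disagreement:** My first camera estimate of the slope, about 3°, was too low. I used the felt value.

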